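Clear the stamping jig and register the copper bar against its stops

TASK

Take the steel stamp off the stamping jig and lay it down flat, without dropping it, in the long compartment of the tool tray. Then push the copper bar fully home in the jig: lying flat on the plate, one long side flush along the long fence and one end flush against the end stop. Leave the hammer, the jar and the rings in the tray where they are.

Things in the scene. Friction and masses are not known exactly. Their poses are not given: they have to be found in the camera images.
- jig: Stamping jig, fixed: bright steel plate 172 (x) by 220 (y) by 12 mm with two dark stops 12 mm wide standing 10 mm above it. Origin: centre of its underside, z up. The 220 mm long fence runs along y at the +x edge, its working face at x = +74 mm. The end stop runs along x at the +y edge, from x = -16 to +74 mm, its working face at y = +98 mm. The other two sides are open.
- jig_corner (a point): The inner corner of the jig where the working faces of fence and end stop meet, on the plate's upper surface (12 mm above the bench); axes as the jig's. A bar fully home has its centre at x = -18, y = -55, z = +4 mm from here, its long axis along the jig's y.
- blank: Copper bar blank, 110 by 36 by 8 mm, 0.27 kg (varies), lying loose on the jig's plate, away from both stops. Origin at its centre (4 mm above the plate); x along its 110 mm length, y along its 36 mm width, z up. Either long side and either end will do.
- punch: Dark steel stamp: bar 18 by 18 mm, with a thin nose at +x and a round head at -x, 102 mm long in all, about 0.22 kg, lying on the jig's plate between copper bar and fence. Origin on its long axis, 9 mm above the plate, 48 mm from the nose's end, 54 mm from the head's; x along its length. The square body reaches from x = -46 to +34 mm.
- tray: Pale wooden tool tray, fixed to the bench, 132 (x) by 92 (y) by 10 mm high; floor 4 mm thick, walls 4 mm thick standing 6 mm above the floor. Origin: centre of its underside on the bench. The +y half is one long empty compartment along x; the -y half is divided into two short compartments with a copper ring in each.
- slot (a point): Centre of the floor of the tray's long compartment, 4 mm above the bench; axes as the tray's. The compartment measures 124 mm (x) by 40 mm (y) inside, walls 6 mm high. The stamp lies in it along x, either way round.
- ring_a: Copper ring blank, 28 mm across, 4 mm thick, lying in a short compartment of the tray (origin: centre of its underside). Leave alone.
- ring_b: Copper ring blank, 22 mm across, 4 mm thick, lying in the other short compartment (origin: centre of its underside). Leave alone.
- hammer: Hammer, 240 mm long, lying on the bench beyond the work, wooden handle (origin: under its middle; x along its length, towards the head). Leave alone.
- jar: Small closed glass jar, 48 mm across, 55 mm high, standing beyond the work, near the hammer (origin: centre of its underside). Leave alone.
Not all that is in view belongs to the job. Of the things that look like the blank, the larger one is meant. Of the things shaped like the punch, the steel one is meant.

How it is judged:
By the outcome, as a careful person would: the job done as asked, in the order asked, and still so for the second after the job is handed in, with the robot touching nothing.
It also fails if it takes over 61 s, if anything falls off the work surface, if the arm or the gripper's body presses on something with over 40 N, if the wrist force passes 120 N, or if a joint passes its speed limit or range.

ROBOT

A 7-joint arm with a two-finger parallel gripper is mounted at the origin on the work surface. World frame = base frame: x ahead of the robot, y to its left, z up, the work surface at z = 0. Lengths are in m, angles in rad, forces in N, time in s.
With the tool pointing down it reaches from about 0.4 to 0.9 m from the base axis. Payload 5.5 kg.
Tool frame: the origin (TCP) lies at the very end of the fingers, on their centre line; the grasp point (between the pads) lies r.tcp_to_grasp behind it (r.tcp_to_grasp is the distance from the TCP to the grasp point, in m); z points along the fingers, y is the line along which they close (so a half turn about z gives the same grasp; the last joint's range is limited). The gripper opens to 92 mm and grips with 3 to 60 N. Pads are 19 mm wide; open, the fingers measure 130 mm over their backs; the gripper's body (75 mm by 190 mm) begins 47 mm behind the grasp point.
Start: joints at [-0.908, 0.501, -0.427, 1.55, 0.221, 1.138, -0.21], TCP at [0.253, 0.599, 0.227] pointing down, gripper open.
Joint ranges: [-2.88, 2.88], [-0.31, 2.03], [-1.54, 1.56], [0.2, 2.42], [-1.41, 4.55], [0.19, 2.02], [-2.57, 2.57]. Speed limits (rad/s): [2.57, 2.57, 3.14, 3.14, 3.14, 3.14, 3.14].

INTERFACE

Orientations are given as a unit quaternion [w, x, y, z].
In Python, from workcell import r gives the robot as it stands.
- The arm moves only by the tool apply_moves, never from a script. Its argument "motion" is one flat list of numbers, 7 for each row, row after row: the shift along the tool's x, y, z in units of 0.5 m (1.0 is 0.5 m), then the turn, a rotation vector about the tool's x, y, z in units of 180 degrees (1.0 is 180 degrees), then the closure, from 0 (fully open) to 1 (shut). A call has 1 to 8 rows; each row is the pose to reach, as a shift and turn from the pose commanded when the call began, along the tool's axes at that moment, turning the shorter way round; what a row does not reach only later rows make up. A row lasts 1/10 s, in which the tool goes at most 50 mm and 8.59 degrees, less where a joint would pass 70% of its speed; a pose out of reach is approached as far as the arm can. A call with a number of a shift or a turn outside -1 to 1 is refused whole. A call with a gripper value outside its range is refused whole. The fingers move at their own pace and stop on an object; "force" is the grip in N (left out, the last holds). Time passes only in rows, so rows that repeat a pose let the fingers close. It gives the time, the measured TCP pose, the force, the opening and the grip force at its end, in the units of the state.
- r.state(): the state, without advancing time (a new reading comes with each control period).
- r.get_image(name): name is "side" or "top"; returns a dict with "img" (384x512x3 uint8, blue, green, red), "depth" (384x512 float32, m along the optical axis (not along the pixel's ray), 0 where there is no reading), "intrinsics" (3x3 intrinsics, pixels), "R" (3x3) and "t" (3): a world point X has camera coordinates R X + t. Camera axes: x right, y down, z forward; pixel columns grow to the right and rows downward; lengths in m; the calibration is good to about 2 mm. A picture is of the moment at which its call begins.
- r.finish_job(): hands the job in; it is judged then, once.
The state is a dict: "time": time; "joints": joint angles; "qd": joint speeds; "joint_torque": joint torques, N m; "tcp_pos": TCP position; "tool_rot": TCP orientation; "contact_force": force on the tool from outside, world axes, zero at the start; "ft_torque": the same for the moment, N m; "finger_gap": finger opening in m; "grasp_force": force on a finger pad.
Only numpy, scipy, OpenCV 4.12 (cv2) and the standard library are available. Lean on these libraries where they do the work, as an engineer would, in place of code of your own. Each camera call takes 0.05 s, during which the arm holds its last target. There are 200 camera calls.

## Working session

There is one attempt and no reset: what is moved stays moved. The work goes in short steps, Python scripts to look and compute and a tool call to move; the robot and the scene stay as the last step left them, time stands still between calls to the robot, and variables do not carry over. Pictures are saved under pics/ and viewed, at most 13 in all, crops included, and the job is handed in when it is done.

Besides the shell and the picture viewer there is one more tool, called after "Emit:" as name(argument=value, ...), one argument or row to a line, values as JSON. apply_moves: Moves the arm, as the interface text tells. Its arguments: {"type":"object","properties":{"motion":{"type":"array"},"force":{"type":"number"}},"required":["motion"]}

```bash
mkdir -p pics; ls; python3 - <<'E'
from workcell import r
import cv2,numpy as np
print(r.state(), r.tcp_to_grasp)
for n in("top","side"):
    d=r.get_image(n); np.savez(n+".npz",**d); cv2.imwrite(f"pics/{n}0.png",d["img"]); print(n,d["intrinsics"],d["R"],d["t"])
E
```

```text
pics
{'time': 0.0, 'joints': array([-0.90779833,  0.50185801, -0.42677256,  1.55143508,  0.22077996,
        1.13828605, -0.21028691]), 'qd': array([-0.00052125,  0.0005451 , -0.00028281, -0.00098283,  0.00119494,
       -0.00056881,  0.00041811]), 'joint_torque': array([ 4.43542212e-04, -5.66592371e+01, -5.81609577e+00, -2.79106522e+01,
       -6.87820720e-02,  3.11002065e-02,  1.75597434e-04]), 'tcp_pos': array([0.25277592, 0.59808439, 0.22567653]), 'tool_rot': array([-2.32526443e-04,  1.98550544e-01,  9.80090171e-01, -9.40015056e-04]), 'contact_force': array([ 1.02894794,  0.41414896, -0.63094351]), 'ft_torque': array([-0.01471604, -0.01994719, -0.00177238]), 'grasp_force': 0.0, 'finger_gap': 0.0917608247097809} 0.0188
top [[376.24819822   0.         258.68539866]
 [  0.         376.24819822 188.25064774]
 [  0.           0.           1.        ]] [[-0.00787904 -0.99968488 -0.02383404]
 [-0.9805793   0.01239499 -0.19573094]
 [ 0.19596468  0.02182899 -0.98036796]] [0.01474091 0.59872583 0.69145777]
side [[493.03955821   0.         253.06164377]
 [  0.         493.03955821 189.90653436]
 [  0.           0.           1.        ]] [[ 0.79893431 -0.60140039  0.00464003]
 [-0.3368323  -0.45383206 -0.82497301]
 [ 0.49824488  0.65753633 -0.56515308]] [-0.4485789   0.25443938  0.77853704]
```

View pics/top0.png

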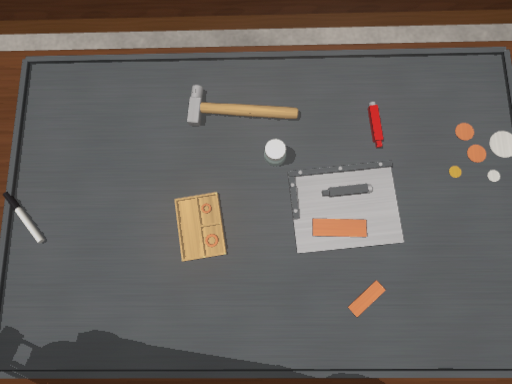

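View pics/side0.png

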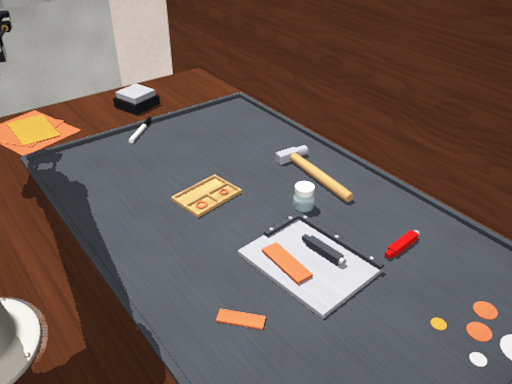

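Top view: the copper-bar candidates are the large bar on the jig (340,228) and the small one on the bench (367,299). The stamp candidates are the dark steel one (348,191), the red one (376,125) and the white/black pen (25,220). I choose (340,228) and (348,191). The tray is at (200,227) with its long compartment on the left, at about (188,229). The fence is the top edge of the jig and the end stop is on its left.

```bash
cat > h.py <<'E'
import cv2,numpy as np
def ray(d,px,z):
    px=np.atleast_2d(np.asarray(px,float)); K,R,t=d["intrinsics"],d["R"],d["t"]
    v=(R.T@np.linalg.inv(K)@np.c_[px,np.ones(len(px))].T).T; c=-R.T@t
    return (c+v*((z-c[2])/v[:,2])[:,None])[:,:2]
def comp(m,near):
    n,l,s,c=cv2.connectedComponentsWithStats(m.astype(np.uint8))
    ok=[i for i in range(1,n) if s[i,4]>15]
    i=min(ok,key=lambda i:np.hypot(*(c[i]-near)))
    return l==i
def proj(d,X):
    c=d["R"]@X+d["t"]; q=d["intrinsics"]@c; return q[:2]/q[2]
def rect(d,m,z):
    """world-plane min-area rectangle + PCA of mask at height z"""
    cs,_=cv2.findContours(m.astype(np.uint8),cv2.RETR_EXTERNAL,cv2.CHAIN_APPROX_NONE)
    P=ray(d,max(cs,key=len)[:,0],z)
    (c,s,a)=cv2.minAreaRect((P*1000).astype(np.float32))
    Q=ray(d,np.argwhere(m)[:,::-1],z); mu=Q.mean(0); w,V=np.linalg.eigh(np.cov((Q-mu).T)); u=V[:,1]
    return dict(c=np.round(c,1),s=np.round(s,1),a=round(a,1),mean=np.round(mu*1000,1),pca=round(float(np.degrees(np.arctan2(u[1],u[0]))),1),n=len(Q))
def masks(d):
    hsv=cv2.cvtColor(d["img"],cv2.COLOR_BGR2HSV); H,S,V=cv2.split(hsv)
    return H,S,V
E
python3 - <<'E'
from h import *
pts={"top":dict(b=(340,228),p=(348,191),j=(370,215),t=(188,229)),"side":dict(b=(287,263),p=(325,250),j=(320,290),t=(200,190))}
for n in("top","side"):
    d=dict(np.load(n+".npz")); H,S,V=masks(d); q=pts[n]
    for k in q: print(n,k,H[q[k][1],q[k][0]],S[q[k][1],q[k][0]],V[q[k][1],q[k][0]])
    print("blank",rect(d,comp((H<14)&(S>150)&(V>100),q["b"]),.020))
    pl=comp((S<60)&(V>110),q["j"]); print("plate",rect(d,pl,.012))
    print("tray",rect(d,comp((H>13)&(H<30)&(S>80)&(V>110),q["t"]),.010))
    hull=cv2.convexHull(np.argwhere(pl)[:,::-1].astype(np.int32)); hm=np.zeros(pl.shape,np.uint8); cv2.fillPoly(hm,[hull],1)
    pm=comp((hm>0)&(V<100)&(S<100),q["p"]); print("punch",rect(d,pm,.021))
    # depth heights
    for k in q:
        x,y=q[k]; z=d["depth"][y,x]; X=d["R"].T@(np.linalg.inv(d["intrinsics"])@[x,y,1]*z-d["t"]); print(k,X.round(3))
d=dict(np.load("top.npz"))
cv2.imwrite("pics/crop.png",np.hstack([cv2.resize(d["img"][150:260,280:410],None,fx=4,fy=4,interpolation=2),cv2.resize(d["img"][170:280,160:230],None,fx=4,fy=4,interpolation=2)]))
E
```

```text
top b 11 134 209
top p 90 2 105
top j 20 4 185
top t 18 105 207
blank {'c': array([ 741.8, -243.8]), 's': array([94.1, 21.4]), 'a': 4.9, 'mean': array([ 743.5, -243.8]), 'pca': -175.6, 'n': 390}
plate {'c': array([ 569.4, -169.4]), 's': array([175.7, 221.5]), 'a': 5.3, 'mean': array([ 563.2, -175.6]), 'pca': 96.7, 'n': 6653}
tray {'c': array([530.2, 134.2]), 's': array([132.3,  93.4]), 'a': 8.9, 'mean': array([529.5, 135.7]), 'pca': -172.2, 'n': 2599}
punch {'c': array([ 590.8, -133.6]), 's': array([11.2, 16.7]), 'a': 26.0, 'mean': array([ 591.6, -134.3]), 'pca': 91.4, 'n': 16}
b [ 0.522 -0.156  0.02 ]
p [ 0.597 -0.175  0.03 ]
j [ 0.549 -0.221  0.012]
t [0.524 0.159 0.006]
side b 12 143 248
side p 105 27 112
side j 120 4 233
side t 22 97 249
blank {'c': array([ 504.9, -162.5]), 's': array([ 34.7, 112.5]), 'a': 14.7, 'mean': array([ 507.6, -176.2]), 'pca': 97.5, 'n': 122}
plate {'c': array([ 480.7, -352.4]), 's': array([27.7,  4.2]), 'a': 89.8, 'mean': array([ 481.1, -351. ]), 'pca': 90.0, 'n': 29}
tray {'c': array([526.6, 130.4]), 's': array([139.9, 102.7]), 'a': 8.9, 'mean': array([524.6, 130.3]), 'pca': -170.1, 'n': 1463}Traceback (most recent call last):
  File "<stdin>", line 10, in <module>
  File "h.py", line 9, in comp
    i=min(ok,key=lambda i:np.hypot(*(c[i]-near)))
ValueError: min() iterable argument is empty
```

```bash
cat >> h.py <<'E'
def cloud(d):
    v,u=np.mgrid[0:384,0:512]; z=d["depth"]
    C=np.stack([u,v,np.ones_like(u)],-1)@np.linalg.inv(d["intrinsics"]).T*z[...,None]
    return (C-d["t"])@d["R"]
E
python3 - <<'E'
from h import *
d=dict(np.load("top.npz")); H,S,V=masks(d); W=cloud(d); Z=W[...,2]
reg=np.zeros(Z.shape,bool); reg[160:255,285:405]=1
print("blank",rect(d,comp(reg&(H<16)&(S>90)&(V>100),(340,228)),.020))
pm=comp(reg&(S<60)&(Z>.0225)&(W[...,0]<.63),(348,191)); print("punch",rect(d,pm,.030), rect(d,pm,.026), Z[pm].max())
pl=comp(reg&(Z>.006)&(Z<.03),(370,215)); print("jig",rect(d,pl,.014))
fm=comp(reg&(V<90)&(Z>.017)&~cv2.dilate(pm.astype(np.uint8),np.ones((5,5))).astype(bool),(340,168)); print("stops",rect(d,fm,.022))
tm=reg*0>0; tm[180:275,165:235]=1; tr=comp(tm&(Z>.003)&(S>70),(200,227)); print("tray",rect(d,tr,.010), rect(d,tr,.005))
print(np.median(Z[220:235,184:192]), np.median(Z[pm]))
ys,xs=np.where(pm)
for x in range(xs.min(),xs.max()+1): print(x,ys[xs==x].min(),ys[xs==x].max(),end="; ")
cv2.imwrite("pics/crop.png",np.hstack([cv2.resize(d["img"][150:260,280:410],None,fx=4,fy=4,interpolation=2),cv2.resize(d["img"][170:280,160:230],None,fx=4,fy=4,interpolation=2)]))
E
```

```text
blank {'c': array([ 523.3, -155.4]), 's': array([108.1,  34.9]), 'a': 87.9, 'mean': array([ 523. , -155.1]), 'pca': 88.0, 'n': 913}
punch {'c': array([ 598.7, -171.8]), 's': array([ 19.4, 102.4]), 'a': 5.7, 'mean': array([ 599. , -173.3]), 'pca': 95.5, 'n': 420} {'c': array([ 599.4, -172.7]), 's': array([ 19.5, 102.9]), 'a': 5.7, 'mean': array([ 599.7, -174.2]), 'pca': 95.5, 'n': 420} 0.795423544516306
jig {'c': array([ 568.5, -169.7]), 's': array([174. , 223.1]), 'a': 5.3, 'mean': array([ 565.5, -168.1]), 'pca': 95.1, 'n': 8466}Traceback (most recent call last):
  File "<stdin>", line 7, in <module>
  File "h.py", line 9, in comp
    i=min(ok,key=lambda i:np.hypot(*(c[i]-near)))
ValueError: min() iterable argument is empty
```

```bash
python3 - <<'E'
from h import *
d=dict(np.load("top.npz")); H,S,V=masks(d); W=cloud(d); Z=W[...,2]
reg=np.zeros(Z.shape,bool); reg[160:255,285:405]=1
tm=reg*0>0; tm[180:275,165:235]=1; tr=comp(tm&(Z>.003)&(S>70),(200,227)); print("tray",rect(d,tr,.010), rect(d,tr,.005))
print(np.median(Z[220:235,184:192]))
pm=comp(reg&(S<60)&(Z>.0225)&(W[...,0]<.63),(348,191))
ys,xs=np.where(pm)
for x in range(xs.min(),xs.max()+1): print(x,ys[xs==x].min(),ys[xs==x].max(),end="; ")
cv2.imwrite("pics/crop.png",np.hstack([cv2.resize(d["img"][150:260,280:410],None,fx=4,fy=4,interpolation=2),cv2.resize(d["img"][170:280,160:230],None,fx=4,fy=4,interpolation=2)]))
E
```

```text
tray {'c': array([530.2, 134.2]), 's': array([133.1,  93.9]), 'a': 9.1, 'mean': array([528.8, 134.2]), 'pca': -170.9, 'n': 2568} {'c': array([530.7, 135.1]), 's': array([133.9,  94.5]), 'a': 9.1, 'mean': array([529.3, 135.1]), 'pca': -170.9, 'n': 2568}
0.004672254627158661
322 191 194; 323 190 195; 324 190 195; 325 190 195; 326 190 194; 327 190 194; 328 189 194; 329 188 195; 330 188 196; 331 188 196; 332 187 196; 333 187 195; 334 187 195; 335 187 195; 336 187 195; 337 187 195; 338 187 195; 339 187 195; 340 187 195; 341 186 195; 342 186 195; 343 186 194; 344 186 194; 345 186 194; 346 186 194; 347 186 194; 348 186 194; 349 186 194; 350 185 194; 351 185 193; 352 185 193; 353 185 194; 354 185 193; 355 185 193; 356 185 193; 357 185 193; 358 185 193; 359 184 193; 360 184 193; 361 184 192; 362 184 192; 363 184 192; 364 184 192; 365 184 192; 366 184 192; 367 185 192; 368 185 191; 369 185 191; 370 185 191; 371 186 190;
```

View pics/crop.png

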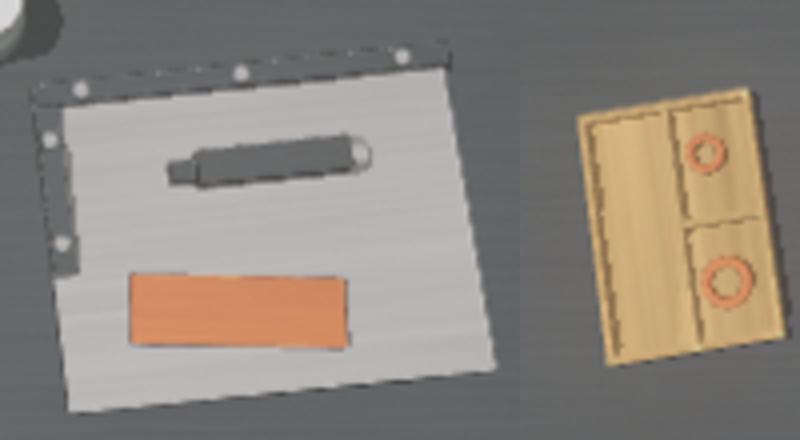

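The crop confirms the choice. The dark steel stamp lies along 95.5°, with its nose at the left (167,172) and its head at the right (362,155). The large copper bar is below it, and the empty long compartment is the left half of the tray. Measured sizes match those given: stamp 102x19 mm, bar 108x35 mm, jig 174x223 mm, tray 133x94 mm.

```bash
cat > go.py <<'E'
import sys,numpy as np
from scipy.spatial.transform import Rotation as Rn
from workcell import r
def go(x,y,z,yaw,s=None):
    """units for a move to TCP (mm), tool y at yaw deg (mod 180 choice by caller), tool down"""
    s=s or r.state(); w=s["tool_rot"]; R0=Rn.from_quat([w[1],w[2],w[3],w[0]])
    a=np.radians(yaw); ty=np.array([np.cos(a),np.sin(a),0]); tz=np.array([0,0,-1.]); tx=np.cross(ty,tz)
    R1=Rn.from_matrix(np.c_[tx,ty,tz])
    sh=R0.inv().apply(np.array([x,y,z])/1000-s["tcp_pos"])/.5; tu=(R0.inv()*R1).as_rotvec()/np.pi
    return np.round(sh,4).tolist(),np.round(tu,4).tolist()
if __name__=="__main__":
    s=r.state(); w=s["tool_rot"]; m=Rn.from_quat([w[1],w[2],w[3],w[0]]).as_matrix()
    print(round(s["time"],2),(s["tcp_pos"]*1000).round(1),"yaw",np.degrees(np.arctan2(m[1,1],m[0,1])).round(2),"F",s["contact_force"].round(1),"gap",round(s["finger_gap"]*1000,1),"grip",round(s["grasp_force"],1),"q",s["joints"].round(2))
    a=[float(v) for v in sys.argv[1:]]
    for i in range(0,len(a),4): print(a[i:i+4],*go(*a[i:i+4],s))
E
python3 go.py 430 210 180 36 599 -172.5 120 5.5
```

```text
0.1 [252.8 598.2 225.8] yaw 67.1 F [-0.  -0.   0.1] gap 91.9 grip 0.0 q [-0.91  0.5  -0.43  1.55  0.22  1.14 -0.21]
[430.0, 210.0, 180.0, 36.0] [-0.6286, -0.577, 0.0926] [-0.0005, 0.0001, 0.1728]
[599.0, -172.5, 120.0, 5.5] [-1.2377, -1.1499, 0.2135] [-0.0005, 0.0003, 0.3422]
```

Emit:
apply_moves(
  motion=[-0.63, -0.577, 0.092, 0, 0, 0.173, 0.65, -0.63, -0.577, 0.092, 0, 0, 0.173, 0.65, -0.63, -0.577, 0.092, 0, 0, 0.173, 0.65, -0.63, -0.577, 0.092, 0, 0, 0.173, 0.65, -0.63, -0.577, 0.092, 0, 0, 0.173, 0.65, -0.63, -0.577, 0.092, 0, 0, 0.173, 0.65, -0.63, -0.577, 0.092, 0, 0, 0.173, 0.65, -0.63, -0.577, 0.092, 0, 0, 0.173, 0.65],
)

```text
time: 0.9
tcp_pos: [0.4189, 0.2352, 0.1836]
tool_rot: [0.0, 0.454, 0.891, -0.0]
contact_force: [1.8, 0.6, -0.4]
finger_gap: 0.0339
grasp_force: 0.0
```

```bash
python3 go.py 599 -172.5 120 5.5
```

```text
0.9 [418.9 235.2 183.6] yaw 35.96 F [ 1.8  0.6 -0.4] gap 33.9 grip 0.0 q [-0.4   0.23 -0.19  2.01  0.06  0.9   0.01]
[599.0, -172.5, 120.0, 5.5] [-0.8715, -0.1872, 0.1273] [-0.0, 0.0, 0.1692]
```

Emit:
apply_moves(
  motion=[-0.817, -0.176, 0.12, 0, 0, 0.169, 0.65, -0.817, -0.176, 0.12, 0, 0, 0.169, 0.65, -0.817, -0.176, 0.12, 0, 0, 0.169, 0.65, -0.817, -0.176, 0.12, 0, 0, 0.169, 0.65, -0.817, -0.176, 0.12, 0, 0, 0.169, 0.65, -0.817, -0.176, 0.12, 0, 0, 0.169, 0.65, -0.817, -0.176, 0.12, 0, 0, 0.169, 0.65, -0.817, -0.176, 0.12, 0, 0, 0.169, 0.65],
)

```text
time: 1.7
tcp_pos: [0.5786, -0.1268, 0.1264]
tool_rot: [-0.0, 0.672, 0.741, -0.0]
contact_force: [1.4, 0.6, 0.5]
finger_gap: 0.0323
grasp_force: 0.0
```

Emit:
apply_moves(
  motion=[0, 0, 0, 0, 0, 0, 0.65, 0, 0, 0, 0, 0, 0, 0.65, 0, 0, 0, 0, 0, 0, 0.65, 0, 0, 0, 0, 0, 0, 0.65, 0, 0, 0, 0, 0, 0, 0.65],
)

```text
time: 2.2
tcp_pos: [0.5784, -0.1233, 0.1273]
tool_rot: [-0.0, 0.671, 0.741, 0.0]
contact_force: [-0.0, 1.0, 0.8]
finger_gap: 0.032
grasp_force: 0.0
```

```bash
python3 go.py 599 -172.5 40 5.5;  python3 - <<'E'
from workcell import r
import cv2,numpy as np
for n in("top","side"):
    d=r.get_image(n); np.savez(n+"1.npz",**d)
    c=d["img"][140:270,270:420] if n=="top" else d["img"][190:320,230:380]
    globals()[n]=cv2.resize(c,(400,347),interpolation=2)
cv2.imwrite("pics/c1.png",np.hstack([top,side]))
E
```

```text
2.2 [ 578.4 -123.3  127.3] yaw 5.68 F [-0.   1.   0.8] gap 32.0 grip 0.0 q [ 0.11  0.48  0.07  1.8  -0.05  0.87  0.3 ]
[599.0, -172.5, 40.0, 5.5] [-0.1021, 0.0312, 0.1746] [0.0001, -0.0002, 0.001]
```

View pics/c1.png

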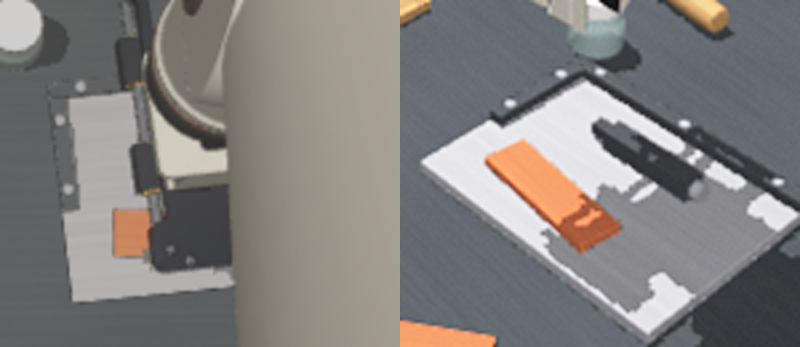

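The arm hides part of the top view. In the side crop, all parts are untouched: stamp at (648,160), bar at (550,195), fingers still high at the top. Next I line up over the stamp.

Emit:
apply_moves(
  motion=[-0.102, 0.031, 0.1, 0, 0, 0.001, 0.65, -0.102, 0.031, 0.1, 0, 0, 0.001, 0.65, -0.102, 0.031, 0.14, 0, 0, 0.001, 0.65, -0.102, 0.031, 0.14, 0, 0, 0.001, 0.65, -0.102, 0.031, 0.14, 0, 0, 0.001, 0.65, -0.102, 0.031, 0.14, 0, 0, 0.001, 0.65],
)

```text
time: 2.9
tcp_pos: [0.5996, -0.1736, 0.0583]
tool_rot: [0.001, 0.673, 0.74, 0.001]
contact_force: [-0.0, 0.9, 1.0]
finger_gap: 0.0318
grasp_force: 0.0
```

```bash
python3 go.py 599 -172.5 20 5.5
```

```text
2.9 [ 599.6 -173.6   58.3] yaw 5.42 F [-0.   0.9  1. ] gap 31.8 grip 0.0 q [ 0.18  0.62  0.08  1.75 -0.06  0.77  0.38]
[599.0, -172.5, 20.0, 5.5] [0.0024, -0.0012, 0.0766] [0.0006, 0.0001, -0.0004]
```

Emit:
apply_moves(
  motion=[0.002, -0.001, 0.025, 0, 0, 0, 0.65, 0.002, -0.001, 0.05, 0, 0, 0, 0.65, 0.002, -0.001, 0.065, 0, 0, 0, 0.65, 0.002, -0.001, 0.076, 0, 0, 0, 0.65, 0.002, -0.001, 0.076, 0, 0, 0, 0.65, 0.002, -0.001, 0.076, 0, 0, 0, 0.65],
)

```text
time: 3.5
tcp_pos: [0.5981, -0.1734, 0.0188]
tool_rot: [-0.0, 0.673, 0.739, -0.0]
contact_force: [0.2, -0.4, 0.2]
finger_gap: 0.0322
grasp_force: 0.0
```

```bash
python3 go.py 599 -172.5 20 5.5
```

```text
3.5 [ 598.1 -173.4   18.8] yaw 5.35 F [ 0.2 -0.4  0.2] gap 32.2 grip 0.0 q [ 0.19  0.68  0.07  1.76 -0.07  0.71  0.39]
[599.0, -172.5, 20.0, 5.5] [0.0017, 0.0021, -0.0023] [-0.0001, -0.0, -0.0008]
```

Emit:
apply_moves(
  motion=[0.002, 0.002, -0.002, 0, 0, 0, 0.65, 0.002, 0.002, -0.002, 0, 0, 0, 1, 0.002, 0.002, -0.002, 0, 0, 0, 1, 0.002, 0.002, -0.002, 0, 0, 0, 1, 0.002, 0.002, -0.002, 0, 0, 0, 1, 0.002, 0.002, -0.002, 0, 0, 0, 1, 0.002, 0.002, -0.002, 0, 0, 0, 1],
  force=35,
)

```text
time: 4.2
tcp_pos: [0.5992, -0.1723, 0.0204]
tool_rot: [0.0, 0.673, 0.739, 0.0]
contact_force: [-0.5, 0.8, 5.1]
finger_gap: 0.0175
grasp_force: 35.0
```

Emit:
apply_moves(
  motion=[0, 0, -0.01, 0, 0, 0, 1, 0, 0, -0.03, 0, 0, 0, 1, 0, 0, -0.06, 0, 0, 0, 1, 0, 0, -0.09, 0, 0, 0, 1, 0, 0, -0.12, 0, 0, 0, 1, 0, 0, -0.14, 0, 0, 0, 1, 0, 0, -0.14, 0, 0, 0, 1],
)

```text
time: 4.9
tcp_pos: [0.6006, -0.1727, 0.0926]
tool_rot: [0.002, 0.673, 0.739, 0.001]
contact_force: [0.3, -0.4, -1.1]
finger_gap: 0.0176
grasp_force: 35.0
```

```bash
python3 - <<'E'
from workcell import r
import cv2,numpy as np
d=r.get_image("side"); np.savez("side2.npz",**d)
cv2.imwrite("pics/c2.png",cv2.resize(d["img"][150:330,210:430],(660,540),interpolation=2))
E
python3 go.py 560 -20 110 52 523 156 60 99
```

```text
4.95 [ 599.8 -172.5   91.4] yaw 5.36 F [ 0.8  0.  -1.5] gap 17.7 grip 35.0 q [ 0.18  0.57  0.08  1.74 -0.06  0.83  0.38]
[560.0, -20.0, 110.0, 52.0] [0.3111, -0.0507, -0.0376] [0.0006, 0.0005, -0.2591]
[523.0, 156.0, 60.0, 99.0] [0.6686, -0.0918, 0.062] [0.0003, 0.0008, -0.5202]
```

View pics/c2.png

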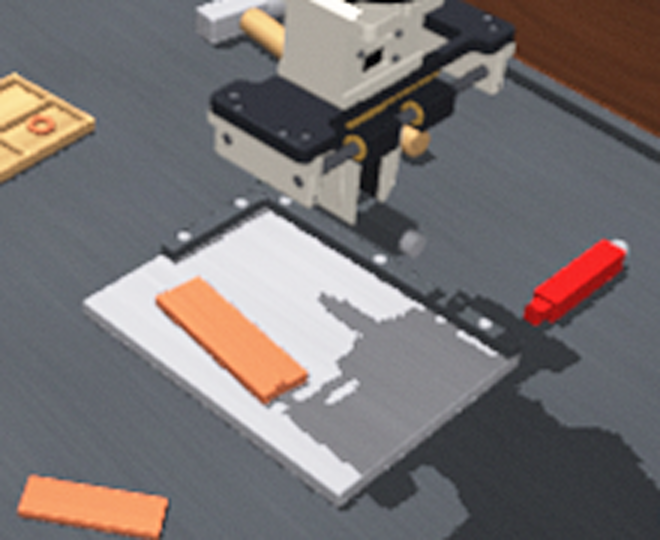

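The stamp is held level in the fingers at (390,230), and the bar is undisturbed at (230,340).

Emit:
apply_moves(
  motion=[0.15, -0.02, -0.04, 0, 0, -0.12, 1, 0.669, -0.1, -0.04, 0, 0, -0.52, 1, 0.669, -0.1, -0.04, 0, 0, -0.52, 1, 0.669, -0.1, -0.04, 0, 0, -0.52, 1, 0.669, -0.1, -0.04, 0, 0, -0.52, 1, 0.669, -0.1, -0.04, 0, 0, -0.52, 1, 0.669, -0.1, -0.04, 0, 0, -0.52, 1, 0.669, -0.1, -0.04, 0, 0, -0.52, 1],
)

```text
time: 5.75
tcp_pos: [0.515, 0.1645, 0.1099]
tool_rot: [-0.001, 0.13, 0.992, 0.002]
contact_force: [-0.1, 0.3, -1.4]
finger_gap: 0.0178
grasp_force: 35.0
```

Emit:
apply_moves(
  motion=[0, 0, 0, 0, 0, 0, 1, 0, 0, 0, 0, 0, 0, 1],
)

```text
time: 5.95
tcp_pos: [0.5178, 0.1547, 0.1094]
tool_rot: [-0.001, 0.141, 0.99, -0.001]
contact_force: [-0.2, -0.6, -2.3]
finger_gap: 0.0175
grasp_force: 35.0
```

```bash
python3 go.py 527 156.4 60 99
```

```text
5.95 [517.8 154.7 109.4] yaw 73.8 F [-0.2 -0.6 -2.3] gap 17.5 grip 35.0 q [-0.13  0.44 -0.26  1.93  0.15  0.8   0.81]
[527.0, 156.4, 60.0, 99.0] [-0.0168, 0.0085, 0.0987] [-0.0003, -0.0004, -0.14]
```

Emit:
apply_moves(
  motion=[-0.017, 0.008, 0, 0, 0, -0.14, 1, -0.017, 0.008, 0, 0, 0, -0.14, 1, -0.017, 0.008, 0.05, 0, 0, -0.14, 1, -0.017, 0.008, 0.1, 0, 0, -0.14, 1, -0.017, 0.008, 0.13, 0, 0, -0.14, 1, -0.017, 0.008, 0.13, 0, 0, -0.14, 1, -0.017, 0.008, 0.13, 0, 0, -0.14, 1],
)

```text
time: 6.65
tcp_pos: [0.5275, 0.157, 0.0451]
tool_rot: [-0.0, -0.08, 0.997, -0.0]
contact_force: [0.3, -0.7, -2.1]
finger_gap: 0.0176
grasp_force: 35.0
```

```bash
python3 - <<'E'
from workcell import r
import cv2,numpy as np
from h import *
o=[]
for n,c in(("top",(160,280,150,240)),("side",(140,240,150,270))):
    d=r.get_image(n); np.savez(n+"3.npz",**d)
    o.append(cv2.resize(d["img"][c[0]:c[1],c[2]:c[3]],(400,400),interpolation=2))
cv2.imwrite("pics/c3.png",np.hstack(o))
E
python3 go.py 527 156.4 13 99
```

```text
6.75 [528.3 157.7  46.1] yaw 99.25 F [-0.5  0.3 -2. ] gap 17.9 grip 35.0 q [-0.08  0.56 -0.32  1.93  0.27  0.69  1.16]
[527.0, 156.4, 13.0, 99.0] [0.0031, -0.0022, 0.0661] [0.0, 0.0006, 0.0014]
```

View pics/c3.png

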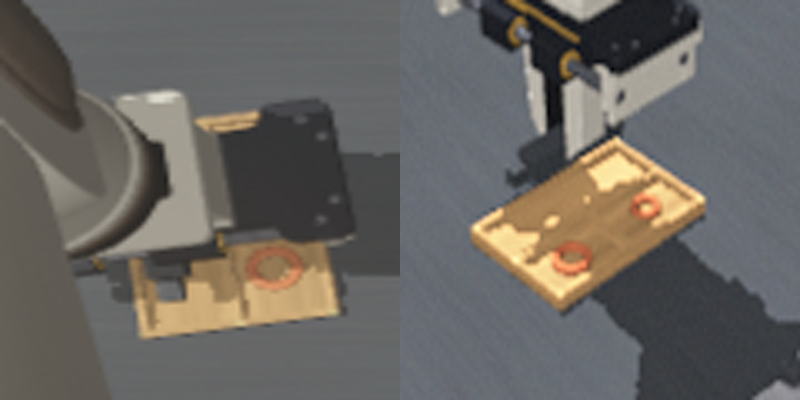

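The top crop shows the stamp's nose at (172,288) over the long compartment, and the side crop shows the stamp under the fingers at (530,160). The rings are in place at (273,268) and (570,258). Lowering now.

Emit:
apply_moves(
  motion=[0.003, -0.002, 0.02, 0, 0, 0, 1, 0.003, -0.002, 0.04, 0, 0, 0, 1, 0.003, -0.002, 0.054, 0, 0, 0.001, 1, 0.003, -0.002, 0.06, 0, 0, 0.001, 1, 0.003, -0.002, 0.063, 0, 0, 0.001, 1, 0.003, -0.002, 0.063, 0, 0, 0.001, 1, 0.003, -0.002, 0.063, 0, 0, 0.001, 1],
)

```text
time: 7.45
tcp_pos: [0.5261, 0.1565, 0.0137]
tool_rot: [0.0, -0.08, 0.997, 0.0]
contact_force: [-0.1, -0.3, -2.6]
finger_gap: 0.0173
grasp_force: 35.0
```

```bash
python3 go.py 527 156.4 12.4 99
```

```text
7.45 [526.1 156.5  13.7] yaw 99.13 F [-0.1 -0.3 -2.6] gap 17.3 grip 35.0 q [-0.1   0.61 -0.3   1.94  0.3   0.63  1.14]
[527.0, 156.4, 12.4, 99.0] [-0.0017, -0.0004, 0.0025] [0.0, 0.0001, 0.0007]
```

Emit:
apply_moves(
  motion=[0, 0, 0.0015, 0, 0, 0, 1, 0, 0, 0.003, 0, 0, 0, 1, 0, 0, 0.003, 0, 0, 0, 1],
)

```text
time: 7.75
tcp_pos: [0.5262, 0.1564, 0.0124]
tool_rot: [0.0, -0.08, 0.997, 0.0]
contact_force: [-0.5, -0.5, 0.3]
finger_gap: 0.0173
grasp_force: 35.0
```

The force changed from -2.6 N to +0.3 N, so the stamp is on the floor. Releasing.

Emit:
apply_moves(
  motion=[0, 0, 0, 0, 0, 0, 0.78, 0, 0, 0, 0, 0, 0, 0.7, 0, 0, 0, 0, 0, 0, 0.65, 0, 0, 0, 0, 0, 0, 0.65, 0, 0, -0.04, 0, 0, 0, 0.65, 0, 0, -0.12, 0, 0, 0, 0.65, 0, 0, -0.2, 0, 0, 0, 0.65, 0, 0, -0.25, 0, 0, 0, 0.65],
)

```text
time: 8.55
tcp_pos: [0.5271, 0.1569, 0.1399]
tool_rot: [0.002, -0.08, 0.997, 0.0]
contact_force: [0.9, 0.4, 0.5]
finger_gap: 0.0323
grasp_force: 0.0
```

```bash
python3 go.py 480 -20 140 10 480 -120 140 5.3
```

```text
8.55 [527.1 156.9 139.9] yaw 99.14 F [0.9 0.4 0.5] gap 32.3 grip 0.0 q [-0.03  0.42 -0.38  1.89  0.2   0.87  1.22]
[480.0, -20.0, 140.0, 10.0] [0.1491, -0.3343, -0.0009] [0.0009, 0.0006, 0.4952]
[480.0, -120.0, 140.0, 5.3] [0.1809, -0.5318, -0.0011] [0.0009, 0.0006, 0.5213]
```

```bash
cat > jig.py <<'E'
from h import *
J=np.array([567.6,-169.7]); A=np.radians(5.3); X=np.array([np.cos(A),np.sin(A)]); Y=np.array([-X[1],X[0]])
def w2j(p): q=np.atleast_2d(p)-J; return np.c_[q@X,q@Y]
def j2w(x,y): return (J+x*X+y*Y).round(1)
def look(tag,view="top"):
    from workcell import r
    d=r.get_image(view); np.savez(tag+".npz",**d); return d
def bar(d,near=None):
    H,S,V=masks(d); reg=np.zeros(H.shape,bool); reg[160:255,285:405]=1
    m=reg&(H<16)&(S>90)&(V>100); m=comp(m,near or tuple(np.argwhere(m)[:,::-1].mean(0))); q=rect(d,m,.020)
    q["jig"]=w2j(q["c"]).round(1); return q
E
python3 - <<'E'
from jig import *
d=look("top4"); print(bar(d))
H,S,V=masks(d); reg=np.zeros(H.shape,bool); reg[160:255,285:405]=1
m=comp(reg&(S<60)&(V>130),(370,215)); P=w2j(ray(d,np.argwhere(m)[:,::-1],.012)*1000)
for lo in range(-100,100,25):
    q=P[(P[:,1]>lo)&(P[:,1]<lo+8)]; print("y",lo,q[:,0].min().round(1),np.sort(q[:,0])[-3:].round(1))
for lo in range(-80,70,25):
    q=P[(P[:,0]>lo)&(P[:,0]<lo+8)]; print("x",lo,np.sort(q[:,1])[:2].round(1),np.sort(q[:,1])[-3:].round(1))
cv2.imwrite("pics/c4.png",cv2.resize(d["img"][140:280,160:410],(750,420),interpolation=2))
E
python3 -c "
from jig import *
print(j2w(-95,18.5),j2w(-60,18.5),j2w(20,18.5))"; python3 go.py 471.2 -160.1 60 95.3
```

```text
{'c': array([ 522.7, -155.2]), 's': array([108.5,  34.8]), 'a': 89.4, 'mean': array([ 523. , -155.1]), 'pca': 88.0, 'n': 916, 'jig': array([[-43.4,  18.6]])}
y -100 -84.7 [72.8 73.1 74.6]
y -75 -85.8 [73.1 73.4 73.6]
y -50 -85.5 [73.4 73.7 73.9]
y -25 -85.1 [74.  74.2 74.4]
y 0 -84.4 [74.5 74.7 74.9]
y 25 -84.1 [73.1 74.8 75. ]
y 50 -85.3 [73.4 73.6 75.1]
y 75 -85.2 [73.7 73.9 74.1]
x -80 [-109.8 -109.1] [108.9 109.1 109.3]
x -55 [-110.1 -109.3] [108.  108.2 108.5]
x -30 [-109.9 -109.2] [107.3 107.6 109.1]
x -5 [-110.1 -109.8] [95.8 96.  96.3]
x 20 [-110.  -109.6] [95.3 96.6 96.9]
x 45 [-110.2 -109.9] [96.1 96.4 96.6]
[ 471.3 -160.1] [ 506.1 -156.8] [ 585.8 -149.4]
8.6 [529.2 157.7 143.3] yaw 99.15 F [0.9 0.4 2.3] gap 32.3 grip 0.0 q [-0.03  0.42 -0.38  1.88  0.2   0.87  1.22]
[471.2, -160.1, 60.0, 95.3] [0.2169, -0.6092, 0.1643] [0.0003, 0.0026, 0.0214]
```

View pics/c4.png

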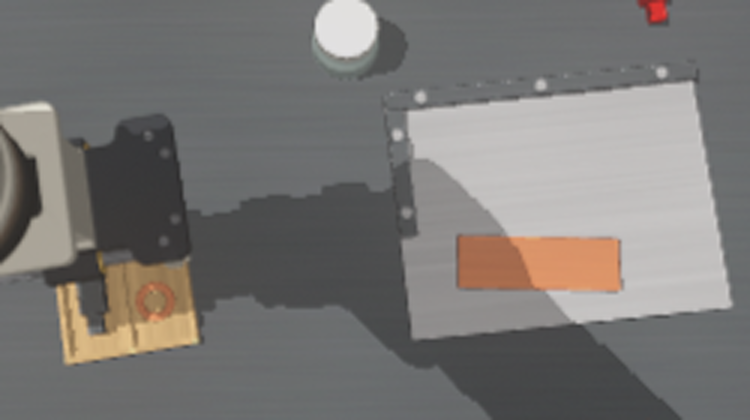

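The stamp lies in the long compartment at crop (95,300), the plate is clear, and the bar is unmoved at (540,263). Next I place the open fingers behind the bar's -x side.

Emit:
apply_moves(
  motion=[0.217, -0.609, 0.05, 0, 0.002, 0.021, 0.5, 0.217, -0.609, 0.05, 0, 0.002, 0.021, 0.5, 0.217, -0.609, 0.05, 0, 0.002, 0.021, 0.5, 0.217, -0.609, 0.05, 0, 0.002, 0.021, 0.5, 0.217, -0.609, 0.16, 0, 0.002, 0.021, 0.5, 0.217, -0.609, 0.16, 0, 0.002, 0.021, 0.5, 0.217, -0.609, 0.16, 0, 0.002, 0.021, 0.5, 0.217, -0.609, 0.16, 0, 0.002, 0.021, 0.5],
)

```text
time: 9.4
tcp_pos: [0.4632, -0.1673, 0.0545]
tool_rot: [-0.006, -0.042, 0.999, -0.001]
contact_force: [-0.1, 0.3, -0.2]
finger_gap: 0.0458
grasp_force: 0.0
```

Emit:
apply_moves(
  motion=[0, 0, 0, 0, 0, 0, 0.5, 0, 0, 0, 0, 0, 0, 0.5],
)

```text
time: 9.6
tcp_pos: [0.4679, -0.1603, 0.0573]
tool_rot: [-0.003, -0.047, 0.999, 0.0]
contact_force: [0.3, -0.9, 0.2]
finger_gap: 0.0458
grasp_force: 0.0
```

```bash
python3 go.py 471.3 -160.1 14 95.3
```

```text
9.6 [ 467.9 -160.3   57.3] yaw 95.43 F [ 0.3 -0.9  0.2] gap 45.8 grip 0.0 q [ 0.48  0.46 -0.24  2.06  0.18  0.65  1.78]
[471.3, -160.1, 14.0, 95.3] [-0.0074, -0.0003, 0.0866] [0.0001, -0.0017, 0.0007]
```

Emit:
apply_moves(
  motion=[-0.005, 0, 0.03, 0, -0.0017, 0.0007, 0.5, -0.005, 0, 0.055, 0, -0.0017, 0.0007, 0.5, -0.005, 0, 0.075, 0, -0.0017, 0.0007, 0.5, -0.005, 0, 0.086, 0, -0.0017, 0.0007, 0.5, -0.005, 0, 0.086, 0, -0.0017, 0.0007, 0.5, -0.005, 0, 0.086, 0, -0.0017, 0.0007, 0.5, -0.005, 0, 0.086, 0, -0.0017, 0.0007, 0.5],
)

```text
time: 10.3
tcp_pos: [0.4697, -0.1614, 0.0144]
tool_rot: [-0.0, -0.046, 0.999, -0.0]
contact_force: [0.7, -0.9, -0.7]
finger_gap: 0.0457
grasp_force: 0.0
```

```bash
python3 go.py 506.1 -156.8 14.5 95.3 580.8 -149.9 14.5 95.3
```

```text
10.3 [ 469.7 -161.4   14.4] yaw 95.23 F [ 0.7 -0.9 -0.7] gap 45.7 grip 0.0 q [ 0.46  0.54 -0.22  2.07  0.21  0.55  1.75]
[506.1, -156.8, 14.5, 95.3] [-0.0733, 0.0025, -0.0003] [-0.0002, -0.0001, -0.0004]
[580.8, -149.9, 14.5, 95.3] [-0.2233, 0.0027, -0.0003] [-0.0002, -0.0001, -0.0004]
```

Emit:
apply_moves(
  motion=[-0.02, 0.001, 0, 0, 0, 0, 0.5, -0.04, 0.002, 0, 0, 0, 0, 0.5, -0.055, 0.002, 0, 0, 0, 0, 0.5, -0.07, 0.002, 0, 0, 0, 0, 0.5, -0.085, 0.003, 0, 0, 0, 0, 0.5, -0.1, 0.003, 0, 0, 0, 0, 0.5, -0.115, 0.003, 0, 0, 0, 0, 0.5, -0.13, 0.003, 0, 0, 0, 0, 0.5],
)

```text
time: 11.1
tcp_pos: [0.5347, -0.1537, 0.0138]
tool_rot: [-0.0, -0.046, 0.999, -0.0]
contact_force: [-1.6, -0.2, -0.1]
finger_gap: 0.0458
grasp_force: 0.7
```

```bash
python3 - <<'E'
from jig import *
from workcell import r
d=look("side5","side"); cv2.imwrite("pics/c5.png",cv2.resize(d["img"][180:330,210:410],(640,480),interpolation=2))
print(w2j(r.state()["tcp_pos"][:2]*1000))
print(j2w(22,18.5))
E
python3 go.py 587.8 -149.3 14.5 95.3
```

```text
[[-29.31698609  19.0684553 ]]
[ 587.8 -149.2]
11.15 [ 536.6 -153.4   14.1] yaw 95.26 F [ 1.5  0.  -0.8] gap 45.8 grip 0.4 q [ 0.4   0.61 -0.22  1.92  0.21  0.63  1.71]
[587.8, -149.3, 14.5, 95.3] [-0.1026, -0.0012, -0.0006] [-0.0001, 0.0006, -0.0002]
```

View pics/c5.png

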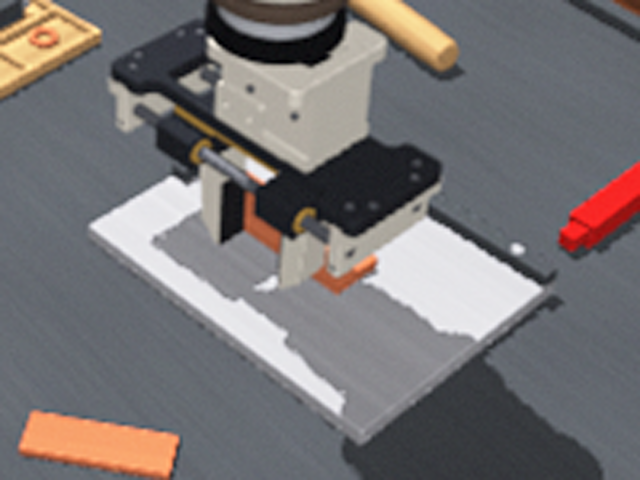

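Both fingers are behind the bar at (225,210) and (300,260), and it is squared up against them.

Emit:
apply_moves(
  motion=[-0.015, 0, 0, 0, 0, 0, 0.5, -0.03, 0, 0, 0, 0, 0, 0.5, -0.045, 0, 0, 0, 0, 0, 0.5, -0.06, 0, 0, 0, 0, 0, 0.5, -0.075, 0, 0, 0, 0, 0, 0.5, -0.09, 0, 0, 0, 0, 0, 0.5, -0.1, 0, 0, 0, 0, 0, 0.5, -0.1, 0, 0, 0, 0, 0, 0.5],
)

```text
time: 11.95
tcp_pos: [0.5852, -0.149, 0.0141]
tool_rot: [0.0, -0.046, 0.999, -0.0]
contact_force: [-0.4, 0.2, 0.3]
finger_gap: 0.046
grasp_force: 0.0
```

Emit:
apply_moves(
  motion=[-0.006, 0, 0, 0, 0, 0, 0.5, -0.009, 0, 0, 0, 0, 0, 0.5, -0.012, 0, 0, 0, 0, 0, 0.5, -0.012, 0, 0, 0, 0, 0, 0.5],
)

```text
time: 12.35
tcp_pos: [0.5897, -0.1489, 0.0139]
tool_rot: [-0.0, -0.045, 0.999, -0.0]
contact_force: [-2.6, -0.4, 0.5]
finger_gap: 0.0459
grasp_force: 1.2
```

```bash
python3 go.py; python3 - <<'E'
from jig import *
from workcell import r
print(w2j(r.state()["tcp_pos"][:2]*1000))
E
```

```text
12.35 [ 589.7 -148.9   13.9] yaw 95.22 F [-2.6 -0.4  0.5] gap 45.9 grip 1.2 q [ 0.36  0.68 -0.21  1.79  0.21  0.7   1.7 ]
[[23.91985122 18.63149208]]
```

Emit:
apply_moves(
  motion=[-0.003, 0, 0, 0, 0, 0, 0.5, -0.006, 0, 0, 0, 0, 0, 0.5, -0.008, 0, 0, 0, 0, 0, 0.5, -0.008, 0, 0, 0, 0, 0, 0.5],
)

```text
time: 12.75
tcp_pos: [0.5917, -0.1488, 0.0136]
tool_rot: [-0.003, -0.045, 0.999, -0.0]
contact_force: [-7.4, -1.1, 5.9]
finger_gap: 0.0456
grasp_force: 3.7
```

Emit:
apply_moves(
  motion=[-0.002, 0, 0, 0, 0, 0, 0.5, -0.002, 0, 0, 0, 0, 0, 0.5],
)

```text
time: 12.95
tcp_pos: [0.5917, -0.1488, 0.0135]
tool_rot: [-0.003, -0.045, 0.999, -0.0]
contact_force: [-9.7, -0.7, 8.0]
finger_gap: 0.046
grasp_force: 4.8
```

Bar stalled against the fence at about 10 N. Back off and go round to the end.

Emit:
apply_moves(
  motion=[0.006, 0, 0, 0, 0, 0, 0.5, 0.03, 0, 0, 0, 0, 0, 0.5, 0.03, 0, -0.05, 0, 0, 0, 0.7, 0.03, 0, -0.1, 0, 0, 0, 1, 0.03, 0, -0.1, 0, 0, 0, 1],
)

```text
time: 13.45
tcp_pos: [0.583, -0.1502, 0.0675]
tool_rot: [0.003, -0.046, 0.999, -0.001]
contact_force: [0.9, 0.0, 0.7]
finger_gap: 0.0264
grasp_force: 0.0
```

```bash
python3 - <<'E'
from jig import *
print(j2w(56,-75))
d=look("side6","side"); d2=look("top6")
cv2.imwrite("pics/c6.png",np.hstack([cv2.resize(d["img"][180:330,210:410],(400,400),interpolation=2),cv2.resize(d2["img"][140:270,280:410],(400,400),interpolation=2)]))
E
python3 go.py 630.3 -239.2 60 95.3
```

```text
[ 630.3 -239.2]
13.55 [ 580.5 -149.8   64.6] yaw 95.22 F [-0.   0.2 -0.6] gap 18.4 grip 0.0 q [ 0.39  0.59 -0.23  1.8   0.19  0.77  1.72]
[630.3, -239.2, 60.0, 95.3] [-0.0829, -0.187, 0.0095] [-0.0003, 0.0005, -0.0004]
```

View pics/c6.png

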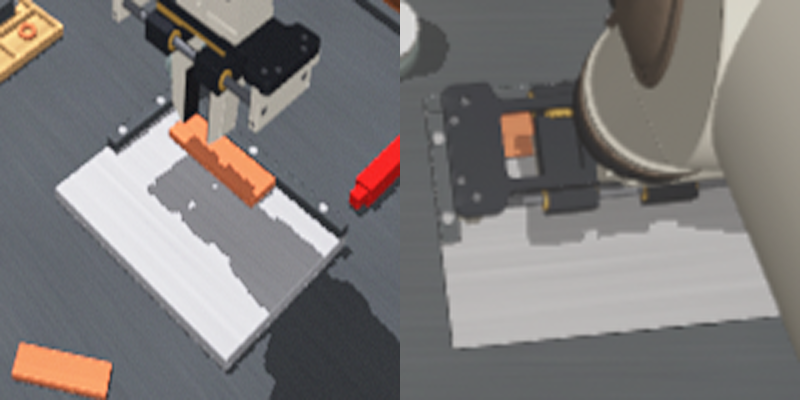

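The bar lies along the fence with its near end at side-crop (262,192), and a gap remains to the end stop. Moving behind that end.

Emit:
apply_moves(
  motion=[-0.083, -0.187, 0.01, 0, 0, 0, 1, -0.083, -0.187, 0.01, 0, 0, 0, 1, -0.083, -0.187, 0.01, 0, 0, 0, 1, -0.083, -0.187, 0.03, 0, 0, 0, 1, -0.083, -0.187, 0.06, 0, 0, 0, 1, -0.083, -0.187, 0.06, 0, 0, 0, 1],
)

```text
time: 14.15
tcp_pos: [0.6266, -0.236, 0.0299]
tool_rot: [-0.003, -0.047, 0.999, 0.002]
contact_force: [-1.3, 0.4, -0.1]
finger_gap: 0.0004
grasp_force: 0.0
```

```bash
python3 go.py 630.3 -239.2 14.5 95.3; python3 - <<'E'
from jig import *
d=look("top7"); H,S,V=masks(d); reg=np.zeros(H.shape,bool); reg[150:255,285:405]=1
m=reg&(H<16)&(S>90)&(V>60); P=w2j(ray(d,np.argwhere(m)[:,::-1],.020)*1000)
print(len(P),P.min(0),P.max(0))
for lo in range(-60,100,15):
    q=P[(P[:,1]>lo)&(P[:,1]<lo+8)]
    if len(q): print(lo,q[:,0].min().round(1),q[:,0].max().round(1))
d=dict(np.load("side6.npz")); H,S,V=masks(d); reg=np.zeros(H.shape,bool); reg[180:270,260:390]=1
m=comp(reg&(H<16)&(S>90)&(V>100),(325,240)); P=w2j(ray(d,np.argwhere(m)[:,::-1],.020)*1000)
print("side",len(P),P.min(0),P.max(0), [ (lo,P[(P[:,1]>lo)&(P[:,1]<lo+8)][:,0].max().round(1)) for lo in range(-50,70,15) if ((P[:,1]>lo)&(P[:,1]<lo+8)).any()])
E
```

```text
14.15 [ 626.6 -236.    29.9] yaw 95.35 F [-1.3  0.4 -0.1] gap 0.4 grip 0.0 q [ 0.47  0.74 -0.21  1.61  0.2   0.82  1.84]
[630.3, -239.2, 14.5, 95.3] [-0.0071, -0.0072, 0.0308] [0.0012, -0.0022, 0.0003]
650 [38.3173056  -3.17921187] [74.87084644 76.79666461]
0 38.4 74.9
15 39.3 74.5
30 38.7 73.9
45 38.3 73.3
60 39.6 74.9
75 41.4 73.8
side 742 [ 30.98631966 -37.43262316] [74.19076174 75.10077719] [(-35, np.float64(73.8)), (-20, np.float64(73.5)), (-5, np.float64(74.2)), (10, np.float64(73.4)), (25, np.float64(74.0)), (40, np.float64(63.7)), (55, np.float64(73.5))]
```

The bar is flush on the fence: it spans x 38.4–74 and y -37 to 75 in the jig frame. Now the end push.

Emit:
apply_moves(
  motion=[-0.004, -0.007, 0.01, 0.001, -0.002, 0, 1, -0.004, -0.007, 0.02, 0.001, -0.002, 0, 1, -0.004, -0.007, 0.031, 0.001, -0.002, 0, 1, -0.004, -0.007, 0.031, 0.001, -0.002, 0, 1, -0.004, -0.007, 0.031, 0.001, -0.002, 0, 1],
)

```text
time: 14.7
tcp_pos: [0.6318, -0.2423, 0.0183]
tool_rot: [0.003, -0.046, 0.999, -0.001]
contact_force: [-0.1, -0.1, -0.4]
finger_gap: 0.0008
grasp_force: 0.0
```

```bash
python3 go.py; python3 - <<'E'
from jig import *
from workcell import r
print(w2j(r.state()["tcp_pos"][:2]*1000),j2w(55,-35))
E
python3 go.py 625.6 -199.5 14.5 95.3
```

```text
14.7 [ 631.8 -242.3   18.3] yaw 95.22 F [-0.1 -0.1 -0.4] gap 0.8 grip 0.0 q [ 0.47  0.76 -0.21  1.61  0.2   0.79  1.84]
[[ 57.23813613 -78.18786123]] [ 625.6 -199.5]
14.7 [ 631.8 -242.3   18.3] yaw 95.22 F [-0.1 -0.1 -0.4] gap 0.8 grip 0.0 q [ 0.47  0.76 -0.21  1.61  0.2   0.79  1.84]
[625.6, -199.5, 14.5, 95.3] [0.0046, 0.0863, 0.0072] [-0.001, 0.0016, -0.0004]
```

Emit:
apply_moves(
  motion=[0.004, 0.01, 0.007, -0.001, 0.0016, 0, 1, 0.004, 0.02, 0.007, -0.001, 0.0016, 0, 1, 0.004, 0.03, 0.007, -0.001, 0.0016, 0, 1, 0.005, 0.042, 0.007, -0.001, 0.0016, 0, 1, 0.005, 0.054, 0.007, -0.001, 0.0016, 0, 1, 0.005, 0.066, 0.007, -0.001, 0.0016, 0, 1, 0.005, 0.078, 0.007, -0.001, 0.0016, 0, 1, 0.005, 0.078, 0.007, -0.001, 0.0016, 0, 1],
)

```text
time: 15.5
tcp_pos: [0.626, -0.2028, 0.0149]
tool_rot: [0.0, -0.046, 0.999, -0.0]
contact_force: [-0.2, 0.9, -0.5]
finger_gap: 0.0002
grasp_force: 0.0
```

Emit:
apply_moves(
  motion=[0, 0.004, 0, 0, 0, 0, 1, 0, 0.008, 0, 0, 0, 0, 1, 0, 0.008, 0, 0, 0, 0, 1],
)

```text
time: 15.8
tcp_pos: [0.6256, -0.2001, 0.0148]
tool_rot: [0.0, -0.045, 0.999, -0.0]
contact_force: [0.4, -0.9, 0.5]
finger_gap: 0.0003
grasp_force: 0.6
```

```bash
python3 go.py; python3 - <<'E'
from jig import *
from workcell import r
print(w2j(r.state()["tcp_pos"][:2]*1000))
E
```

```text
15.8 [ 625.6 -200.1   14.8] yaw 95.21 F [ 0.4 -0.9  0.5] gap 0.3 grip 0.6 q [ 0.42  0.74 -0.21  1.66  0.2   0.76  1.78]
[[ 54.93283381 -35.66571157]]
```

Expected contact with the end stop is near y = -31. Step gently.

Emit:
apply_moves(
  motion=[0, 0.003, 0, 0, 0, 0, 1, 0, 0.006, 0, 0, 0, 0, 1, 0, 0.006, 0, 0, 0, 0, 1],
)

```text
time: 16.1
tcp_pos: [0.6253, -0.1968, 0.0148]
tool_rot: [0.0, -0.046, 0.999, -0.0]
contact_force: [0.1, -1.7, 0.1]
finger_gap: 0.0002
grasp_force: 0.9
```

Emit:
apply_moves(
  motion=[0, 0.002, 0, 0, 0, 0, 1, 0, 0.004, 0, 0, 0, 0, 1, 0, 0.004, 0, 0, 0, 0, 1],
)

```text
time: 16.4
tcp_pos: [0.6251, -0.1947, 0.0148]
tool_rot: [0.0, -0.046, 0.999, -0.0]
contact_force: [-0.2, -1.9, 0.8]
finger_gap: 0.0007
grasp_force: 0.9
```

Emit:
apply_moves(
  motion=[0, 0.002, 0, 0, 0, 0, 1, 0, 0.004, 0, 0, 0, 0, 1, 0, 0.004, 0, 0, 0, 0, 1],
)

```text
time: 16.7
tcp_pos: [0.6249, -0.1926, 0.0148]
tool_rot: [0.0, -0.046, 0.999, -0.0]
contact_force: [0.1, -2.4, 0.5]
finger_gap: 0.0005
grasp_force: 1.0
```

Emit:
apply_moves(
  motion=[0, 0.002, 0, 0, 0, 0, 1, 0, 0.004, 0, 0, 0, 0, 1, 0, 0.004, 0, 0, 0, 0, 1],
)

```text
time: 17.0
tcp_pos: [0.6247, -0.1906, 0.0148]
tool_rot: [0.0, -0.046, 0.999, -0.0]
contact_force: [-0.7, -1.2, 2.3]
finger_gap: 0.0006
grasp_force: 1.1
```

Emit:
apply_moves(
  motion=[0, 0.002, 0, 0, 0, 0, 1, 0, 0.004, 0, 0, 0, 0, 1, 0, 0.004, 0, 0, 0, 0, 1],
)

```text
time: 17.3
tcp_pos: [0.6245, -0.1886, 0.0148]
tool_rot: [0.0, -0.046, 0.999, -0.0]
contact_force: [-0.5, -2.0, 0.9]
finger_gap: 0.0004
grasp_force: 1.1
```

```bash
cat > side.py <<'E'
from jig import *
d=look("sidex","side"); H,S,V=masks(d); reg=np.zeros(H.shape,bool); reg[180:270,260:390]=1
m=reg&(H<16)&(S>90)&(V>60); m=comp(m,np.argwhere(m)[:,::-1].mean(0)); P=w2j(ray(d,np.argwhere(m)[:,::-1],.020)*1000)
print("side",len(P),P.min(0),P.max(0), [ (lo,P[(P[:,1]>lo)&(P[:,1]<lo+8)][:,0].max().round(1)) for lo in range(-50,100,15) if ((P[:,1]>lo)&(P[:,1]<lo+8)).any()])
Q=P[(P[:,0]>45)&(P[:,0]<70)]; print(Q.min(0),Q.max(0))
cv2.imwrite("pics/c7.png",cv2.resize(d["img"][190:290,240:390],(750,500),interpolation=2))
E
python3 side.py
```

```text
side 667 [ 30.98631966 -20.33256657] [74.15901677 94.54443168] [(-20, np.float64(44.6)), (-5, np.float64(57.7)), (10, np.float64(71.9)), (25, np.float64(73.1)), (40, np.float64(73.7)), (55, np.float64(73.5)), (70, np.float64(74.2)), (85, np.float64(73.9))]
[ 45.02447226 -11.4346109 ] [69.83311735 94.4601175 ]
```

View pics/c7.png

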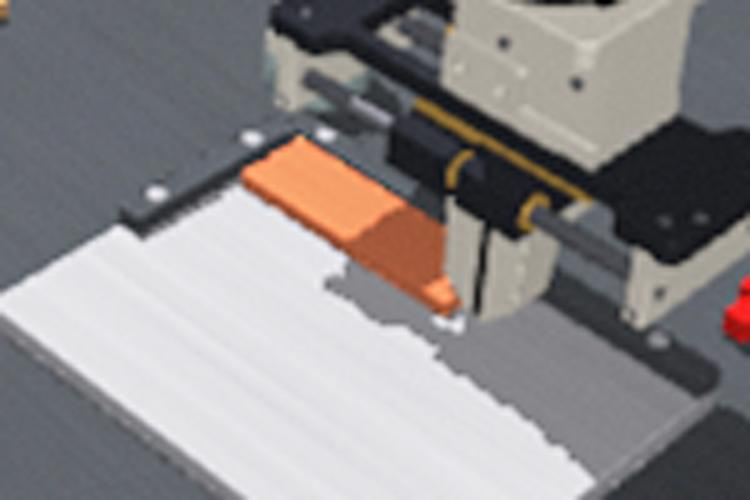

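The bar is tight along the fence. Its far end at (270,155) is 3–4 mm short of the end stop (94.5 against 98), so I keep pushing.

Emit:
apply_moves(
  motion=[0, 0.002, 0, 0, 0, 0, 1, 0, 0.004, 0, 0, 0, 0, 1, 0, 0.004, 0, 0, 0, 0, 1],
)

```text
time: 17.65
tcp_pos: [0.6244, -0.1866, 0.0147]
tool_rot: [0.0, -0.046, 0.999, -0.0]
contact_force: [-0.6, -1.7, 1.2]
finger_gap: 0.0002
grasp_force: 1.1
```

Emit:
apply_moves(
  motion=[0, 0.002, 0, 0, 0, 0, 1, 0, 0.004, 0, 0, 0, 0, 1, 0, 0.004, 0, 0, 0, 0, 1],
)

```text
time: 17.95
tcp_pos: [0.6242, -0.1846, 0.0148]
tool_rot: [0.0, -0.046, 0.999, -0.0]
contact_force: [-0.2, -3.2, 0.6]
finger_gap: 0.0006
grasp_force: 1.2
```

Emit:
apply_moves(
  motion=[0, 0.002, 0, 0, 0, 0, 1, 0, 0.003, 0, 0, 0, 0, 1, 0, 0.003, 0, 0, 0, 0, 1],
)

```text
time: 18.25
tcp_pos: [0.6241, -0.1843, 0.0148]
tool_rot: [0.0, -0.045, 0.999, -0.001]
contact_force: [0.9, -4.5, 0.5]
finger_gap: 0.0008
grasp_force: 1.9
```

Stalling now, so I press a little more.

Emit:
apply_moves(
  motion=[0, 0.002, 0, 0, 0, 0, 1, 0, 0.005, 0, 0, 0, 0, 1, 0, 0.005, 0, 0, 0, 0, 1],
)

```text
time: 18.55
tcp_pos: [0.624, -0.1838, 0.0151]
tool_rot: [0.001, -0.045, 0.999, -0.002]
contact_force: [-0.9, -8.1, 1.1]
finger_gap: 0.0002
grasp_force: 3.2
```

Emit:
apply_moves(
  motion=[0, 0.003, 0, 0, 0, 0, 1, 0, 0.003, 0, 0, 0, 0, 1],
)

```text
time: 18.75
tcp_pos: [0.624, -0.1835, 0.0153]
tool_rot: [0.001, -0.044, 0.999, -0.002]
contact_force: [0.7, -9.6, 0.3]
finger_gap: 0.0002
grasp_force: 3.9
```

End stop reached. Back off, then press once more against the fence.

Emit:
apply_moves(
  motion=[0, -0.02, 0, 0, 0, 0, 1, 0, -0.04, -0.02, 0, 0, 0, 1, 0, -0.04, -0.08, 0, 0, 0, 0.7, 0, -0.04, -0.1, 0, 0, 0, 0.5, 0, -0.04, -0.1, 0, 0, 0, 0.5],
)

```text
time: 19.25
tcp_pos: [0.6274, -0.1988, 0.0671]
tool_rot: [0.002, -0.046, 0.999, -0.0]
contact_force: [1.2, 0.3, -0.7]
finger_gap: 0.0201
grasp_force: 0.0
```

```bash
python3 side.py; python3 -c "
from jig import *
print(j2w(8,42))"; python3 go.py 571.7 -127.1 60 95.3
```

```text
side 767 [ 31.1267061  -15.41233937] [74.26532014 98.75899582] [(-20, np.float64(70.0)), (-5, np.float64(73.6)), (10, np.float64(74.3)), (25, np.float64(74.0)), (40, np.float64(73.7)), (55, np.float64(73.5)), (70, np.float64(74.2)), (85, np.float64(73.9))]
[ 45.02447226 -15.41233937] [69.83311735 98.75899582]
[ 571.7 -127.1]
19.3 [ 626.3 -198.6   65.6] yaw 95.27 F [ 0.3 -0.8 -1.2] gap 23.5 grip 0.0 q [ 0.43  0.67 -0.22  1.65  0.18  0.84  1.79]
[571.7, -127.1, 60.0, 95.3] [0.0956, 0.1524, 0.011] [-0.0, 0.0007, -0.0002]
```

Emit:
apply_moves(
  motion=[0.096, 0.152, 0.01, 0, 0, 0, 0.5, 0.096, 0.152, 0.01, 0, 0, 0, 0.5, 0.096, 0.152, 0.01, 0, 0, 0, 0.5, 0.096, 0.152, 0.05, 0, 0, 0, 0.5, 0.096, 0.152, 0.08, 0, 0, 0, 0.5, 0.096, 0.152, 0.1, 0, 0, 0, 0.5, 0.096, 0.152, 0.1, 0, 0, 0, 0.5, 0.096, 0.152, 0.1, 0, 0, 0, 0.5],
)

```text
time: 20.1
tcp_pos: [0.5704, -0.128, 0.0138]
tool_rot: [-0.0, -0.045, 0.999, 0.0]
contact_force: [0.3, -0.4, 0.7]
finger_gap: 0.0458
grasp_force: 0.0
```

```bash
python3 go.py 586.7 -125.7 14.8 95.3; python3 - <<'E'
from jig import *
from workcell import r
print(w2j(r.state()["tcp_pos"][:2]*1000))
E
```

```text
20.1 [ 570.4 -128.    13.8] yaw 95.21 F [ 0.3 -0.4  0.7] gap 45.8 grip 0.0 q [ 0.34  0.65 -0.21  1.85  0.21  0.66  1.66]
[586.7, -125.7, 14.8, 95.3] [-0.0328, 0.0016, -0.0021] [0.0001, -0.0003, -0.0005]
[[ 6.65834872 41.25141186]]
```

Emit:
apply_moves(
  motion=[-0.015, 0, -0.002, 0, 0, 0, 0.5, -0.028, 0, -0.002, 0, 0, 0, 0.5, -0.034, 0, -0.002, 0, 0, 0, 0.5, -0.038, 0, -0.002, 0, 0, 0, 0.5, -0.038, 0, -0.002, 0, 0, 0, 0.5],
)

```text
time: 20.6
tcp_pos: [0.5895, -0.1262, 0.0156]
tool_rot: [-0.0, -0.046, 0.999, -0.0]
contact_force: [-1.4, 1.0, 1.5]
finger_gap: 0.0458
grasp_force: 0.6
```

Emit:
apply_moves(
  motion=[-0.002, 0, 0, 0, 0, 0, 0.5, -0.004, 0, 0, 0, 0, 0, 0.5, -0.004, 0, 0, 0, 0, 0, 0.5],
)

```text
time: 20.9
tcp_pos: [0.5896, -0.1262, 0.0154]
tool_rot: [-0.002, -0.045, 0.999, -0.0]
contact_force: [-6.0, 0.4, 3.8]
finger_gap: 0.0461
grasp_force: 3.0
```

Already flush: it stalled at once. Retreat and check.

Emit:
apply_moves(
  motion=[0.006, 0, 0, 0, 0, 0, 0.5, 0.03, 0, 0, 0, 0, 0, 0.5, 0.05, 0, -0.05, 0, 0, 0, 0.5, 0.05, 0, -0.15, 0, 0, 0, 0.5, 0.05, 0, -0.25, 0, 0, 0, 0.5, 0.1, -0.1, -0.3, 0, 0, 0, 0.5, 0.15, -0.2, -0.3, 0, 0, 0, 0.5, 0.15, -0.3, -0.3, 0, 0, 0, 0.5],
)

```text
time: 21.7
tcp_pos: [0.5295, -0.2685, 0.1674]
tool_rot: [0.001, -0.046, 0.999, -0.001]
contact_force: [1.0, -0.5, 0.4]
finger_gap: 0.0457
grasp_force: 0.0
```

Emit:
apply_moves(
  motion=[0, -0.1, -0.05, 0, 0, 0, 0.5, 0, -0.2, -0.1, 0, 0, 0, 0.5, 0, -0.3, -0.1, 0, 0, 0, 0.5, 0, -0.4, -0.1, 0, 0, 0, 0.5, 0, -0.4, -0.1, 0, 0, 0, 0.5],
)

```text
time: 22.2
tcp_pos: [0.5458, -0.4747, 0.2152]
tool_rot: [-0.0, -0.041, 0.999, -0.003]
contact_force: [-1.0, -0.4, -0.8]
finger_gap: 0.0462
grasp_force: 0.0
```

```bash
python3 side.py; python3 - <<'E'
from jig import *
a=look("topf"); b=dict(np.load("sidex.npz"))
try: print(bar(a))
except Exception as e: print(e)
H,S,V=masks(a); W=cloud(a); reg=np.zeros(H.shape,bool); reg[185:268,172:232]=1
m=comp(reg&(S<50)&(V<150)&(W[...,2]>.008),(188,229)); q=rect(a,m,.022); c=(q["c"]-[530.5,134.7]); t=np.radians(9.1)
print("stamp",q,"tray frame",c@[np.cos(t),np.sin(t)],c@[-np.sin(t),np.cos(t)],np.percentile(W[m][:,2],[10,50,90]).round(4))
cv2.imwrite("pics/cf.png",np.hstack([cv2.resize(a["img"][140:280,160:410],(420,300),interpolation=2),cv2.resize(b["img"][140:320,150:390],(380,300),interpolation=2)]))
E
```

```text
side 768 [ 31.1267061  -15.41233937] [74.26532014 98.75899582] [(-20, np.float64(70.0)), (-5, np.float64(74.2)), (10, np.float64(74.3)), (25, np.float64(74.0)), (40, np.float64(73.7)), (55, np.float64(73.5)), (70, np.float64(74.2)), (85, np.float64(73.9))]
[ 45.02447226 -15.41233937] [69.83311735 98.75899582]
{'c': array([ 620. , -121.3]), 's': array([ 36.6, 109.8]), 'a': 5.4, 'mean': array([ 619.9, -121.2]), 'pca': 95.5, 'n': 895, 'jig': array([[56.6, 43.4]])}
stamp {'c': array([527.5, 154.4]), 's': array([98.3, 18.5]), 'a': 9.2, 'mean': array([527.2, 154.3]), 'pca': -171.2, 'n': 380} tray frame 0.15347250466059417 19.926526194756423 [0.0185 0.0223 0.0243]
```

View pics/cf.png

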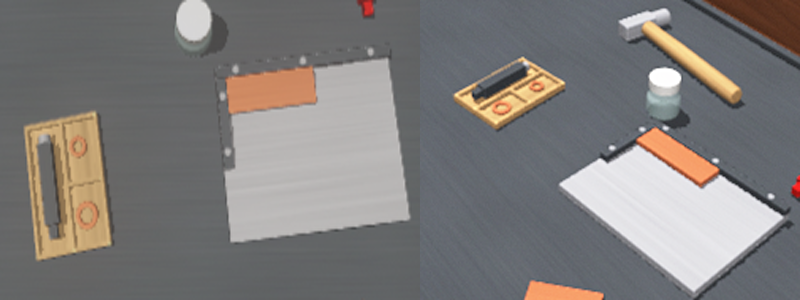

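The stamp lies flat in the long compartment at (48,190). The bar is home in the corner at (270,90), measured at jig (56.6, 43.4) against (56, 43), and parallel to the fence. The rings, jar and hammer have not been disturbed.

```bash
python3 -c "
from workcell import r
print(r.finish_job())"
```

```text
the job is handed in; nothing more can be done
None
```

The stamp is lying flat in the tray's long compartment, the copper bar is fully home against the fence and end stop, and the job was handed in after about 22 s; the verdict was not reported back.

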